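Offer a cover plate up to an instrument housing

ROBOT

A 6-joint arm with a two-finger parallel gripper is mounted at the origin on a cart in front of the work surface, level with it; the furniture and walls round the work are solid. World frame = base frame: x ahead of the robot, y to its left, z up, the work surface at z = 0. Lengths are in m, angles in rad, forces in N, time in s.
With the tool pointing down it reaches from about 0.425 to 1.125 m from the base axis. Payload 14.9 kg.
Tool frame: the origin (TCP) lies midway between the tips of the shut fingers; the grasp point (between the pads) lies arm.grasp_offset behind it (arm.grasp_offset is the distance from the TCP to the grasp point, in m); x points along the fingers, y is the direction in which the jaws open and shut, and the axes are right-handed (so a half turn about x gives the same grasp; the last joint's range is limited). The gripper opens to 91 mm and grips with 3 to 60 N. Pads are 32 mm wide; open, the fingers measure 118 mm over their backs; the gripper's body (76 mm by 178 mm) begins 60 mm behind the grasp point.
Start: joints at [1.31, 0.379, 1.734, -0, 1.028, -0.033], TCP at [0.158, 0.682, 0.214] pointing down, gripper open.
Joint ranges: [-2.77, 2.77], [-0.74, 2.19], [0, 2.66], [-1.06, 4.2], [0.31, 2.87], [-3.08, 3.08]. Speed limits (rad/s): [1.89, 1.89, 2.39, 3.14, 3.14, 3.14].

INTERFACE

Orientations are given as a rotation vector (axis times angle).
In Python, from plant import arm, camera, job_done gives the robot as it stands.
- The arm moves only by the shell command python3 -m pendant 'ROWS' [OPENING]. ROWS is JSON, a list of rows, each a list of 4 numbers: the shift along the world's x, y, z in cm, then the turn about the world's z in rad. A call has 1 to 10 rows; each row is the pose to reach, as a shift and turn from the pose measured when the call began; what a row does not reach only later rows make up. A row lasts 1/12 s, in which the tool goes at most 41.7 mm and 7.16 degrees, less where a joint would pass 70% of its speed; a pose out of reach is approached as far as the arm can. A call with a gripper value outside its range is refused whole. OPENING is the finger opening in cm, from 0 to 9.12, set as the call begins (- or left out, the last holds). The fingers move at their own pace and stop on an object; the grip force is fixed at half the most. Time passes only in rows, so rows that repeat a pose let the fingers close. It gives the time, the measured TCP pose, the force and the opening at its end, in the units of the state.
- arm.observe(): the state, without advancing time (a new reading comes with each control period).
- camera(name): name is "side" or "top" or "wrist"; returns a dict with "frame" (420x560x3 uint8, red, green, blue), "z_map" (420x560 float32, m along the optical axis (not along the pixel's ray), 0 where there is no reading), "fov_y" (degrees; the focal length in pixels is half the picture's height over the tangent of half this angle, whatever the lens; pixels are square), "cx", "cy" (the principal point, pixels), "k1" (the pictures are not rectified: a ray, as slopes to the right and down, at radius r is drawn at 1 + k1 r^2 times it, then the intrinsics apply), "cam_to_world" (4x4, takes a point from camera to world coordinates); the wrist camera has in their place "T_tool_cam" (4x4, takes a point from camera to tool coordinates, whose origin is the TCP and whose axes are the tool frame's). Camera axes: x right, y down, z forward; pixel columns grow to the right and rows downward; lengths in m; the calibration is good to about 2 mm. A picture is of the moment at which its call begins: read the wrist's pose just before it.
- job_done(): hands the job in, once; it reports no verdict.
The state is a dict: "time_s": time; "joints": joint angles; "dq": joint speeds; "joint_torque": joint torques, N m; "ee_pos": TCP position; "eef_rot": TCP orientation; "force": force on the tool from outside, world axes, zero at the start; "torque": the same for the moment, N m; "gripper_width": finger opening in m.
Only numpy, scipy, OpenCV 4.12 (cv2) and the standard library are available. Lean on these libraries where they do the work, as an engineer would, in place of code of your own. Each camera call takes 0.05 s, during which the arm holds its last target.

TASK

Swing the hasp that crosses the cover plate up off its staple and right back, well past upright, so that it stays open; only then lift the cover out of its cradle by the handle. Hold it level over the open housing, about a centimetre above the rim and touching nothing but the gripper, with its three holes lined up over the three threaded holes ready for screws, and finish while holding it there still. Leave the jar, the weight and the screwdriver where they are.

Things in the scene. Friction and masses are not known exactly. Their poses are not given: they have to be found in the camera images.
- cover: Flat aluminium cover plate, 80 x 124 x 5 mm, loose, 0.25 kg (varies), lying in the cradle at the start with its underside 18 mm above the worktop. Origin: centre of the underside; z up out of the plate, y along its 124 mm length. A dark steel bow handle stands on it, along y. Three 10 mm through holes in a triangle, at (x, y) = (-28, -50), (28, -50) and (0, 50) mm: two at the -y end, one at the +y end, so it fits the housing one way round only.
- cover_handle (a point): Centre of the handle's bar, 39 mm above the cover's underside and over its middle. The bar is 12 mm wide (cover x), 60 mm long (cover y), 14 mm high; below it is 27 mm of open space to the plate, between posts at y = +-26 mm. Axes as the cover's.
- cover_hole0 (a point): Centre of the cover's hole 0 on the underside, at (-28, -50, 0) mm in the cover's frame; belongs over housing_hole0.
- cover_hole1 (a point): Centre of the cover's hole 1 on the underside, at (28, -50, 0) mm in the cover's frame; belongs over housing_hole1.
- cover_hole2 (a point): Centre of the cover's hole 2 on the underside, at (0, 50, 0) mm in the cover's frame; belongs over housing_hole2.
- housing: Open-topped grey instrument housing, 80 x 124 mm and 45 mm high, fixed to the worktop, with a circuit board inside and a black cable gland at its +x side, which reaches 18 mm out. Origin: centre of its underside, on the worktop; y along the 124 mm length, z up. Three brass bosses, flush with the 45 mm high rim, carry threaded holes 5 mm wide, in the same triangle as the cover's holes: two at the -y end, one at the +y end.
- housing_hole0 (a point): Mouth of threaded hole 0 at rim height, at (-28, -50, 45) mm in the housing's frame.
- housing_hole1 (a point): Mouth of threaded hole 1 at rim height, at (28, -50, 45) mm in the housing's frame.
- housing_hole2 (a point): Mouth of threaded hole 2 at rim height, at (0, 50, 45) mm in the housing's frame.
- cradle: Black cradle fixed to the worktop, base 100 x 150 mm, top of base 18 mm high, with 4 mm high lips round the cover. Origin: centre of its underside, on the worktop; axes as the cover's while it lies there (within 0.02 rad and 1 mm). A wire staple at (-46, 44) mm stands up through the closed hasp's slot to 33 mm above the worktop.
- hasp (a joint): Hinge angle of the steel hasp, rad. Near 0: lying flat over the cover near its +y end, slotted over the staple. Grows as the free end is swung up and over towards the cradle's +x side, 1.57 upright, stop at 2.4. The hinge axis is along the cradle's y axis; friction (0.06 N m) keeps it where it is left. The strap is 16 mm wide, 3 mm thick.
- hasp_hinge (a point): On the hasp's hinge axis at the strap's middle: (47, 44, 27) mm in the cradle's frame. Axes as the cradle's.
- hasp_bar (a point): Centre of the round pull bar at the hasp's free end: 12 mm thick, 24 mm long along the hinge axis (4 mm past the strap each side), 120 mm from the hinge; closed it lies at (-73, 44, 27) mm in the cradle's frame, outside the cradle's base, over bare worktop. Moves with the hasp.
- jar: Bystander: white-capped jar, 59 mm across, 72 mm high; origin under its centre.
- weight: Bystander: brass weight, 34 mm across, 23 mm high; origin under its centre.
- driver: Bystander: yellow screwdriver, 206 mm long, lying; origin under its middle.

How it is judged:
By the outcome, as a careful person would: the job done as asked, in the order asked, and still so for the second after the job is handed in, while the arm keeps its last pose, push and grip.
It also fails if it takes over 58 s, if anything falls off the work surface, if the arm or the gripper's body presses on something with over 40 N, if the wrist force passes 120 N, or if a joint passes its speed limit or range.

## Working session

There is one attempt and no reset: what is moved stays moved. The work goes in short steps, Python scripts to look and compute and a shell command to move; the robot and the scene stay as the last step left them, time stands still between calls to the robot, and variables do not carry over. Pictures are saved under pics/ and viewed, and the job is handed in when it is done.

```bash
ls; mkdir -p pics; python3 - <<'E'
from plant import arm,camera
import cv2,numpy as np
s=arm.observe(); print(s, arm.grasp_offset)
for n in ["side","top","wrist"]:
    c=camera(n); cv2.imwrite(f"pics/{n}0.png",c["frame"][:,:,::-1])
    np.savez(f"pics/{n}0.npz",**c)
    print(n,{k:v for k,v in c.items() if k not in("frame","z_map")})
E
```

```text
pics
{'time_s': 0.0, 'joints': array([ 1.30969767e+00,  3.79390030e-01,  1.73478632e+00, -4.97380653e-05,
        1.02849580e+00, -3.32943955e-02]), 'dq': array([-6.81608964e-04,  4.03522096e-05,  2.94996144e-04, -2.07835507e-03,
        4.17226929e-04, -3.79755838e-04]), 'joint_torque': array([ 2.28386867e-03, -7.63727617e+01, -4.34375703e+01,  6.50997274e-02,
        4.24122100e-02, -8.05775994e-05]), 'ee_pos': array([0.15799725, 0.68152684, 0.21329847]), 'eef_rot': array([ 0.1779848 ,  1.5635047 , -0.17967496]), 'force': array([-0.51379713,  0.00693403, -0.29065233]), 'torque': array([-0.0037656 , -0.01330518, -0.06086124]), 'gripper_width': 0.09145852847306911} 0.0188
side {'fov_y': 47.00732548720261, 'cx': 281.67456747734286, 'cy': 209.1037019320807, 'k1': -0.17262207978028152, 'cam_to_world': array([[ 8.01539337e-01, -5.28100725e-01,  2.80435937e-01,
         2.35567105e-01],
       [-5.97941757e-01, -7.07455734e-01,  3.76791771e-01,
        -3.43917039e-01],
       [-5.87996289e-04, -4.69697784e-01, -8.82827076e-01,
         1.15785586e+00],
       [ 0.00000000e+00,  0.0000000
[... 199 characters left out ...]
02, -0.99141434,  0.1278787 ,  0.44749219],
       [-0.99959813,  0.02608049, -0.01110799,  0.13859111],
       [ 0.00767749, -0.12813043, -0.99172761,  1.21905903],
       [ 0.        ,  0.        ,  0.        ,  1.        ]])}
wrist {'fov_y': 63.251388059743746, 'cx': 278.41925317060765, 'cy': 208.43236661711464, 'k1': 0.027764355246408835, 'T_tool_cam': array([[-1.12209334e-03, -2.89165049e-01,  9.57278598e-01,
        -1.71444409e-01],
       [ 9.99999367e-01, -2.46714021e-04,  1.09764447e-03,
        -2.29965488e-04],
       [-8.12263639e-05,  9.57279224e-01,  2.89165143e-01,
        -8.24754758e-02],
       [ 0.00000000e+00,  0.00000000e+00,  0.00000000e+00,
         1.00000000e+00]])}
```

View pics/side0.png

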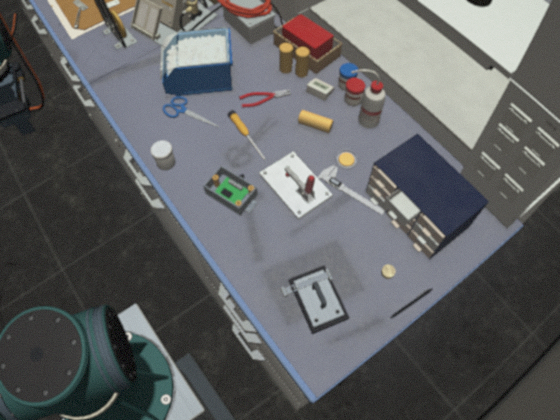

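View pics/top0.png

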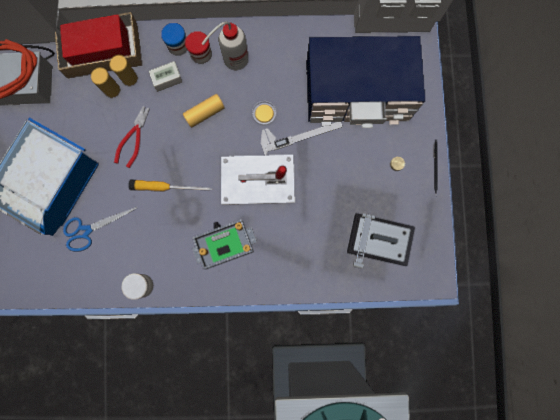

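View pics/wrist0.png

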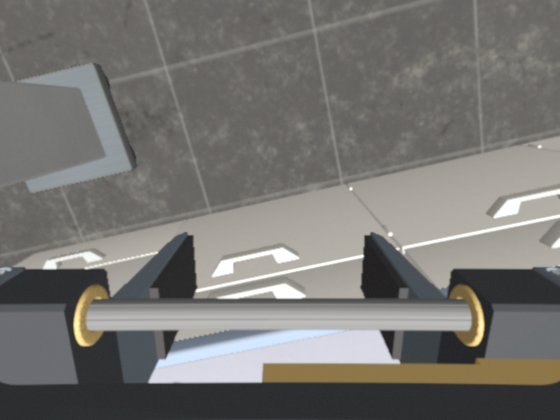

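```bash
cat > h.py <<'E'
import numpy as np,cv2
from scipy.spatial.transform import Rotation as R
def ray(c,u,v,M=None):
    f=210/np.tan(np.radians(float(c["fov_y"])/2)); k=float(c["k1"])
    d=np.array([(u-float(c["cx"]))/f,(v-float(c["cy"]))/f]); p=d.copy()
    for _ in range(20): p=d/(1+k*(p@p))
    M=c["cam_to_world"] if M is None else M
    return M[:3,3], M[:3,:3]@np.array([p[0],p[1],1.])
def onz(c,u,v,z,M=None):
    o,d=ray(c,u,v,M); return o+d*(z-o[2])/d[2]
def proj(c,P,M=None):
    f=210/np.tan(np.radians(float(c["fov_y"])/2)); k=float(c["k1"])
    M=c["cam_to_world"] if M is None else M
    q=(np.asarray(P)-M[:3,3])@M[:3,:3]; s=q[...,:2]/q[...,2:]
    s=s*(1+k*(s**2).sum(-1,keepdims=True))
    return s*f+np.array([float(c["cx"]),float(c["cy"])])
def wristM(s,c):
    T=np.eye(4); T[:3,:3]=R.from_rotvec(s["eef_rot"]).as_matrix(); T[:3,3]=s["ee_pos"]
    return T@c["T_tool_cam"]
def crop(c,name,u0,v0,w,h,k):
    im=c["frame"][v0:v0+h,u0:u0+w,::-1]
    cv2.imwrite(name,cv2.resize(np.ascontiguousarray(im),None,fx=k,fy=k,interpolation=cv2.INTER_CUBIC))
def pts(c,M=None):
    z=c["z_map"]; f=210/np.tan(np.radians(float(c["fov_y"])/2)); k=float(c["k1"])
    v,u=np.mgrid[0:420,0:560]
    dx=(u-float(c["cx"]))/f; dy=(v-float(c["cy"]))/f; px,py=dx,dy
    for _ in range(20):
        r=1+k*(px**2+py**2); px,py=dx/r,dy/r
    M=c["cam_to_world"] if M is None else M
    P=np.stack([px*z,py*z,z],-1)
    return P@M[:3,:3].T+M[:3,3]
E
python3 - <<'E'
from h import *
c=np.load("pics/top0.npz"); crop(c,"pics/t_crop.png",185,200,240,90,3.3 and 3)
s=np.load("pics/side0.npz"); crop(s,"pics/s_crop.png",190,150,170,190,3)
for n,u,v,z in [("cr",350,215,.018),("cr",414,222,.018),("cr",408,266,.018),("bar",360,264,.027),("hs",239,226,.045),("hs",250,249,.045),("hs",203,251,.045),("weight",398,163,.02),("jar",134,286,.072),("driver",170,187,.01)]:
    print(n,onz(c,u,v,z))
E
```

```text
cr [ 0.58389847 -0.03288937  0.018     ]
cr [ 0.56254585 -0.18884265  0.018     ]
cr [ 0.45652534 -0.16808149  0.018     ]
bar [ 0.46482328 -0.05051156  0.027     ]
hs [0.56166035 0.23422683 0.045     ]
hs [0.50681211 0.20931246 0.045     ]
hs [0.50490406 0.31981271 0.045     ]
weight [ 0.70949471 -0.15741343  0.02      ]
jar [0.42724481 0.47520561 0.072     ]
driver [0.66577667 0.40571521 0.01      ]
```

View pics/t_crop.png

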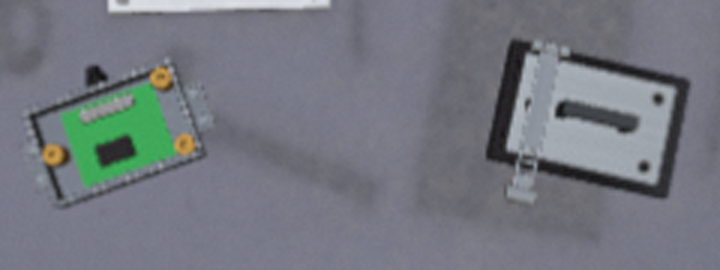

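View pics/s_crop.png

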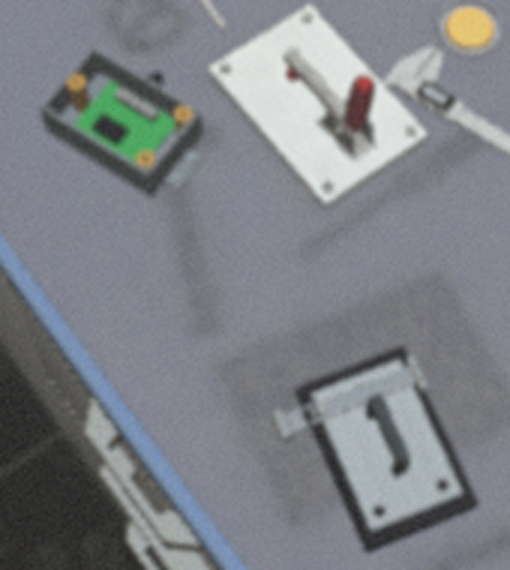

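```bash
python3 - <<'E'
from h import *
from plant import arm
s=arm.observe(); print("tool axes cols\n",R.from_rotvec(s["eef_rot"]).as_matrix().round(3))
for n in ("top","side"):
    c=np.load(f"pics/{n}0.npz"); hsv=cv2.cvtColor(c["frame"],cv2.COLOR_RGB2HSV); P=pts(c)
    box=(P[...,0]>.42)&(P[...,0]<.66)&(P[...,1]<.36)&(P[...,1]>-.24)
    # brass bosses
    m=(cv2.inRange(hsv,(8,110,110),(28,255,255))>0)&box
    k,l,st,ce=cv2.connectedComponentsWithStats(m.astype(np.uint8))
    for i in range(1,k):
        if st[i,4]>5: print(n,"boss",ce[i].round(1),st[i,4],onz(c,*ce[i],.045).round(4))
    # handle & height map near cradle
    cr=(P[...,0]>.42)&(P[...,0]<.62)&(P[...,1]<-.0)&(P[...,1]>-.22)
    h=cr&(P[...,2]>.05)&(P[...,2]<.08); print("handle",h.sum(),P[h].mean(0))
    q=P[h][:,:2]; w,v=np.linalg.eigh(np.cov(q.T)); print("axis",v[:,1])
    print(np.percentile(P[cr][:,2],[1,10,25,50,75,90,99]).round(4))
E
```

```text
tool axes cols
 [[-0.     0.226  0.974]
 [-0.001  0.974 -0.226]
 [-1.    -0.001 -0.   ]]
top boss [238.1 225.6] 39 [0.5627 0.2365 0.045 ]
top boss [246.1 247.7] 33 [0.5101 0.2184 0.045 ]
top boss [202.2 251.3] 38 [0.5043 0.3216 0.045 ]
handle 141 [ 0.52186356 -0.10446828  0.06247811]
axis [0.23323054 0.97242147]
[-0.0052 -0.0024 -0.0007  0.0019  0.0202  0.0251  0.063 ]
side boss [215.3 177.4] 23 [0.5029 0.3171 0.045 ]
side boss [249.9 187.8] 18 [0.5597 0.2337 0.045 ]
side boss [238.  202.5] 16 [0.5087 0.2156 0.045 ]
handle 144 [ 0.52082257 -0.10968361  0.06178405]
axis [0.2458283  0.96931339]
[-0.0057 -0.003  -0.0014  0.0011  0.0198  0.0244  0.0623]
```

```bash
python3 -m pendant '[[4,-1,2,0],[8,-2,4,0],[12,-4,6,0],[15,-7,7,0],[18,-10,8,0],[20.5,-13,9,0],[23,-16,10,0],[25.5,-19,11,0],[28,-22,12,0],[29.5,-25.5,12,0]]' && python3 -m pendant '[[2,-3.5,0,0],[4,-7,0,0],[5.5,-10.5,0,0],[6.5,-14,0,0],[6.7,-17.5,0,0],[6.7,-17.7,0,0],[6.7,-17.7,0,0],[6.7,-17.7,0,0]]'
python3 - <<'E'
from h import *
from plant import arm,camera
s=arm.observe(); c=camera("wrist"); M=wristM(s,c); np.savez("pics/w1.npz",M=M,**c); cv2.imwrite("pics/w1.png",c["frame"][:,:,::-1])
print(s["ee_pos"],s["dq"].round(3))
hsv=cv2.cvtColor(c["frame"],cv2.COLOR_RGB2HSV)
m=cv2.inRange(hsv,(8,110,110),(28,255,255))
k,l,st,ce=cv2.connectedComponentsWithStats(m)
for i in range(1,k):
    if st[i,4]>30: print("boss",ce[i].round(1),st[i],onz(c,*ce[i],.045,M).round(4))
E
```

```text
time_s: 0.98
ee_pos: [0.451, 0.4332, 0.3346]
eef_rot: [0.179, 1.562, -0.178]
force: [1.6, 1.0, -0.8]
gripper_width: 0.0914
time_s: 1.65
ee_pos: [0.518, 0.2564, 0.3346]
eef_rot: [0.18, 1.562, -0.178]
force: [0.7, -0.0, 0.4]
gripper_width: 0.0916
[0.51803357 0.25642654 0.33458372] [ 0.025  0.01  -0.007 -0.001 -0.001 -0.   ]
boss [322.5 146.3] [317 140  12  13 110] [0.5026 0.3212 0.045 ]
boss [249.5 168. ] [244 162  12  13 100] [0.5089 0.2188 0.045 ]
boss [271.1 201.2] [266 196  12  12 106] [0.5611 0.2365 0.045 ]
boss [425.8 231.3] [395 221  60  21 831] [0.6554 0.4424 0.045 ]
boss [ 79.7 322.3] [ 73 293  19  53 385] [ 0.6835 -0.0973  0.045 ]
boss [477.9 322.6] [468 294  16  52 301] [0.8248 0.5039 0.045 ]
boss [358.8 348.2] [333 331  55  34 708] [0.8312 0.3165 0.045 ]
boss [273.7 362.5] [264 362  21   2  40] [0.8272 0.1773 0.045 ]
```

View pics/w1.png

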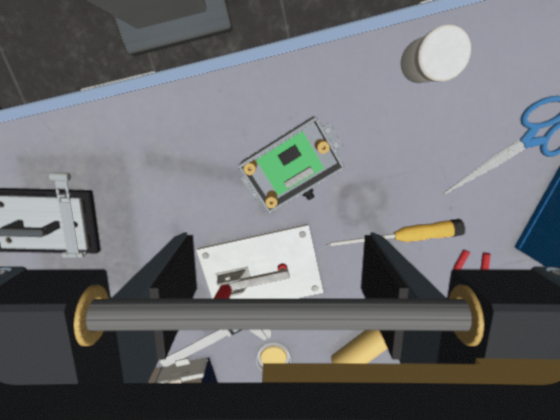

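```bash
python3 -m pendant '[[-0.5,-3.5,-1,0],[-1,-7,-2,0],[-1.5,-10.5,-4,0],[-2,-14,-6,0],[-3,-17.5,-8,0],[-4,-21,-10,0],[-5,-24.5,-11.5,0],[-5.5,-28,-12.5,0],[-5.8,-30.6,-12.5,0],[-5.8,-30.6,-12.5,0]]' 6 && python3 -m pendant '[[0,0,0,0],[0,0,0,0]]'
python3 - <<'E'
from h import *
from plant import arm,camera
s=arm.observe(); c=camera("wrist"); M=wristM(s,c); np.savez("pics/w2.npz",M=M,**c); cv2.imwrite("pics/w2.png",c["frame"][:,:,::-1])
print(s["ee_pos"],s["dq"].round(3))
E
```

```text
time_s: 2.53
ee_pos: [0.4595, -0.0512, 0.209]
eef_rot: [0.18, 1.563, -0.179]
force: [0.6, 0.7, 0.3]
gripper_width: 0.0598
time_s: 2.7
ee_pos: [0.4599, -0.0505, 0.209]
eef_rot: [0.179, 1.563, -0.178]
force: [0.1, -0.3, 0.5]
gripper_width: 0.0597
[ 0.45992615 -0.05046383  0.20896449] [ 0.016 -0.004  0.001  0.001  0.     0.003]
```

View pics/w2.png

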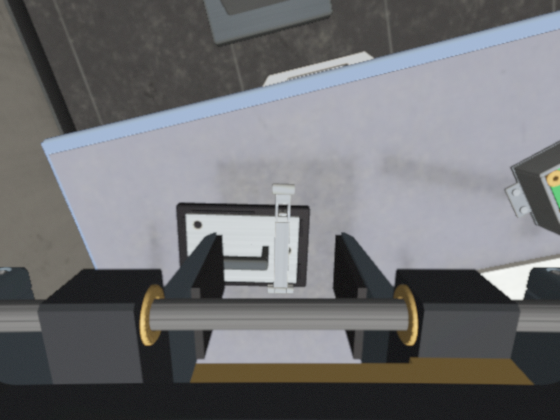

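```bash
python3 - <<'E'
from h import *
c=np.load("pics/w2.npz"); M=c["M"]
crop(c,"pics/w2c.png",170,175,150,120,5)
print("bar",onz(c,284,189,.031,M),"staple/strap")
for n,u,v in (("cradleNR",309,206),("NL",178,204),("SR",307,287)): print(n,onz(c,u,v,.018,M))
P=pts(c,M); print(P[189,279:290].round(4))
E
```

```text
bar [ 0.46302205 -0.04484424  0.031     ] staple/strap
cradleNR [ 0.49126219 -0.02262026  0.018     ]
NL [ 0.45628996 -0.16294555  0.018     ]
SR [ 0.58930353 -0.04517398  0.018     ]
[[ 0.461  -0.0498  0.0344]
 [ 0.4612 -0.0488  0.0347]
 [ 0.4615 -0.0478  0.0346]
 [ 0.4617 -0.0467  0.0346]
 [ 0.4619 -0.0457  0.0345]
 [ 0.4619 -0.0447  0.0356]
 [ 0.4625 -0.0437  0.0341]
 [ 0.4629 -0.0427  0.0336]
 [ 0.4631 -0.0417  0.0338]
 [ 0.463  -0.0406  0.0349]
 [ 0.4636 -0.0397  0.0336]]
```

View pics/w2c.png

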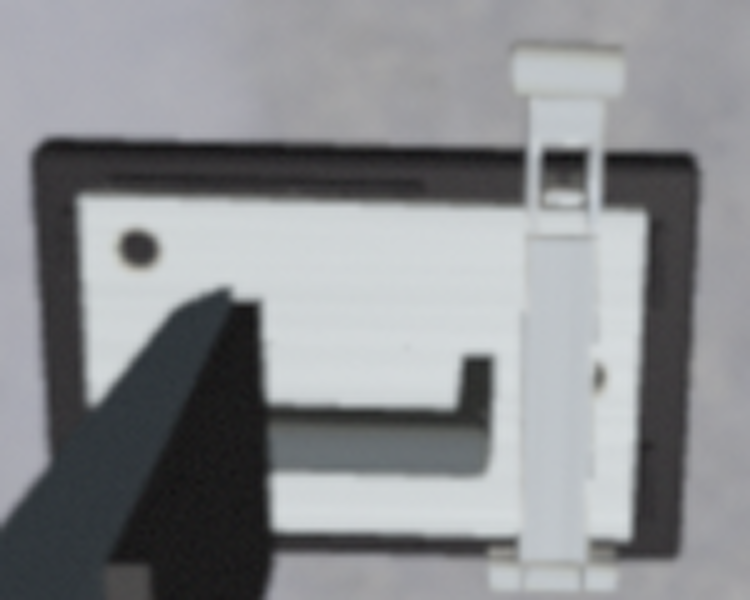

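```bash
python3 -m pendant '[[0.3,0.6,-3,0],[0.3,0.6,-7,0],[0.3,0.6,-11,0],[0.3,0.6,-14.5,0],[0.3,0.6,-17,0],[0.3,0.6,-18.7,0],[0.3,0.6,-19.5,0],[0.3,0.6,-19.7,0],[0.3,0.6,-19.7,0],[0.3,0.6,-19.7,0]]' 5
python3 - <<'E'
from h import *
from plant import arm,camera
for n in ("wrist","side"):
    c=camera(n); cv2.imwrite(f"pics/{n}3.png",c["frame"][:,:,::-1])
    if n=="side": crop(c,"pics/s3c.png",240,230,150,120,5)
E
```

```text
time_s: 3.58
ee_pos: [0.4638, -0.0439, 0.013]
eef_rot: [0.178, 1.562, -0.177]
force: [0.6, -0.9, 0.1]
gripper_width: 0.0496
```

View pics/wrist3.png

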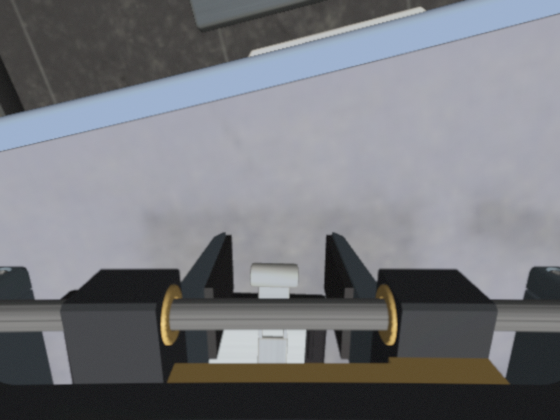

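View pics/s3c.png

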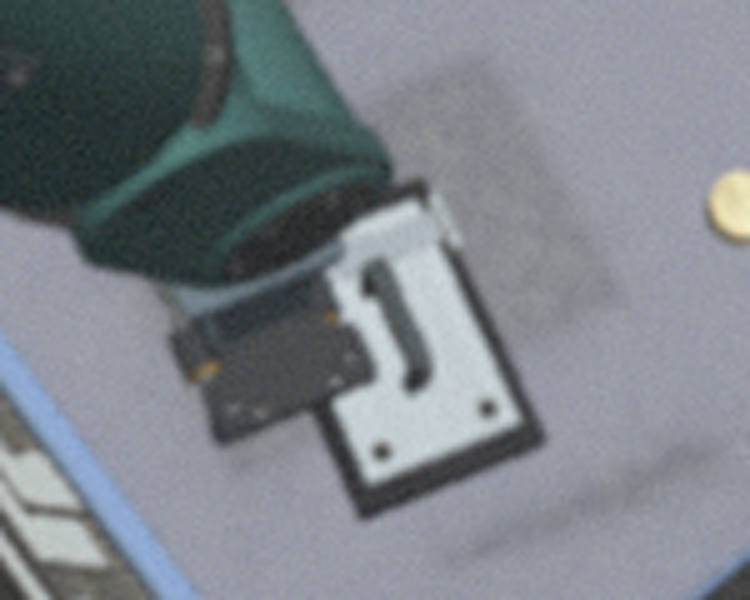

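```bash
python3 -m pendant '[[0,-0.2,0,0],[0,-0.2,0,0],[0,-0.2,0,0],[0,-0.2,0,0],[0,-0.2,0,0],[0,-0.2,0,0],[0,-0.2,0,0],[0,-0.2,0,0]]' 1.8
```

```text
time_s: 4.35
ee_pos: [0.4639, -0.0462, 0.0132]
eef_rot: [0.179, 1.561, -0.178]
force: [0.4, -2.8, 1.0]
gripper_width: 0.0235
```

```bash
python3 -m pendant '[[0.05,-0.01,1.2,0],[0.23,-0.06,2.38,0],[0.52,-0.12,3.55,0],[0.92,-0.22,4.67,0],[1.43,-0.34,5.75,0],[2.04,-0.49,6.78,0],[3.54,-0.85,8.6,0],[5.36,-1.28,10.1,0],[5.36,-1.28,10.1,0]]'
python3 - <<'E'
from h import *
from plant import arm,camera
c=camera("side"); crop(c,"pics/s4c.png",220,200,170,150,4)
c=camera("wrist");  cv2.imwrite(f"pics/w4.png",c["frame"][:,:,::-1])
E
```

```text
time_s: 5.1
ee_pos: [0.5206, -0.0605, 0.117]
eef_rot: [0.177, 1.558, -0.178]
force: [-14.2, -8.3, 19.8]
gripper_width: 0.0228
```

View pics/s4c.png

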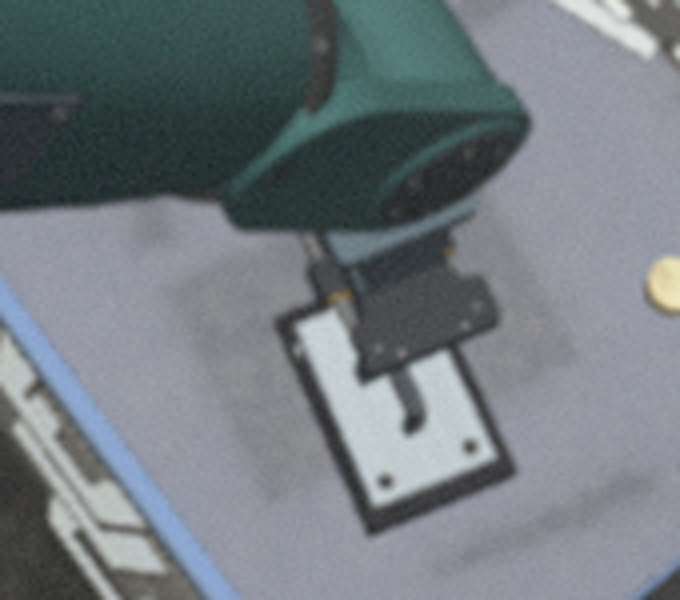

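View pics/w4.png

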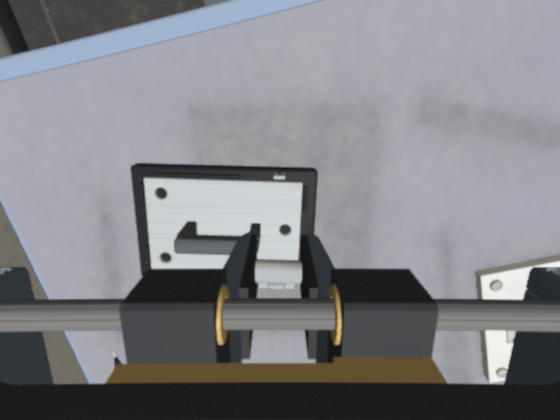

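```bash
python3 -m pendant '[[1.72,-0.4,0.9,0],[3.98,-0.94,1.54,0],[6.32,-1.5,1.71,0],[8.66,-2.05,1.4,0],[10.88,-2.57,0.62,0],[12.42,-2.94,-0.25,0],[13.82,-3.27,-1.36,0],[13.82,-3.27,-1.36,0]]'
python3 - <<'E'
from h import *
from plant import arm,camera
c=camera("side"); crop(c,"pics/s5c.png",220,200,170,150,4)
c=camera("wrist");  cv2.imwrite(f"pics/w5.png",c["frame"][:,:,::-1])
E
```

```text
time_s: 5.87
ee_pos: [0.6593, -0.0958, 0.1016]
eef_rot: [0.174, 1.557, -0.181]
force: [4.5, -26.3, 12.4]
gripper_width: 0.0231
```

View pics/s5c.png

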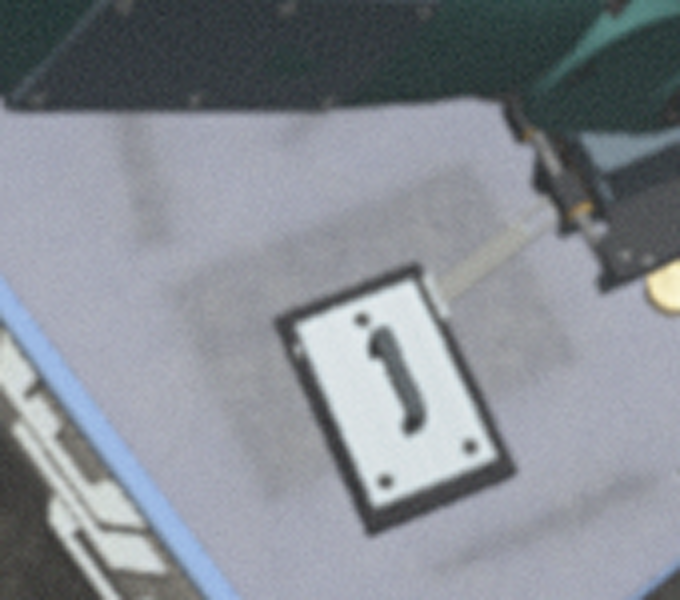

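View pics/w5.png

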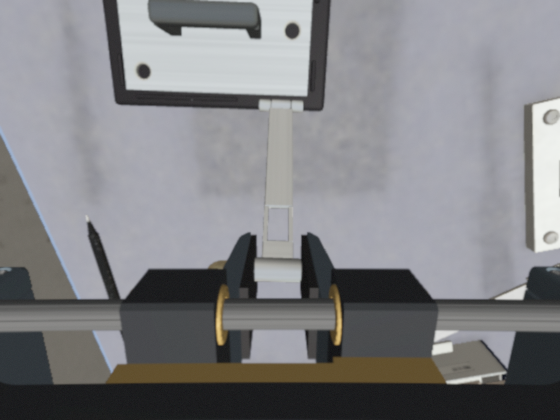

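```bash
python3 -m pendant '[[0,0,0,0],[0,0,0,0],[0,0,0,0],[0,0,0,0],[0,0,1,0],[0,0,3,0],[0,0,6,0],[0,0,9,0],[-3,0.5,12,0],[-6,1,13,0]]' 5
python3 - <<'E'
from h import *
from plant import arm,camera
s=arm.observe();c=camera("wrist"); M=wristM(s,c); np.savez("pics/w6.npz",M=M,**c); cv2.imwrite(f"pics/w6.png",c["frame"][:,:,::-1]); print(s["dq"].round(3))
c=camera("side"); crop(c,"pics/s6c.png",220,200,170,150,4)
c=camera("top"); crop(c,"pics/t6c.png",300,170,150,120,4)
E
```

```text
time_s: 6.8
ee_pos: [0.5997, -0.0855, 0.2372]
eef_rot: [0.174, 1.552, -0.18]
force: [1.5, -0.6, -0.2]
gripper_width: 0.0501
[-0.008 -0.743  0.739 -0.     0.027 -0.008]
```

View pics/w6.png

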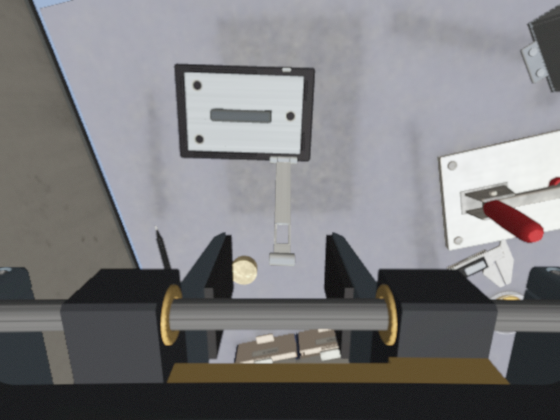

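View pics/s6c.png

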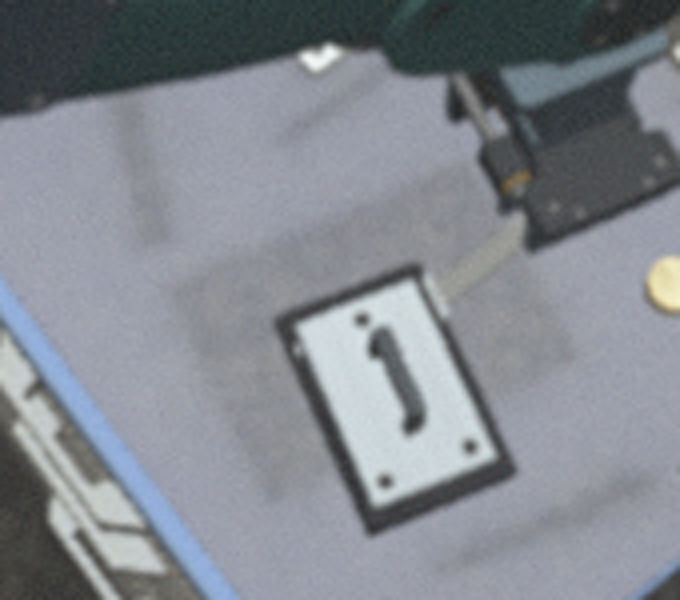

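```bash
python3 - <<'E'
from h import *
from plant import arm,camera
s=arm.observe(); print(s["ee_pos"],R.from_rotvec(s["eef_rot"]).as_matrix().round(4).tolist())
c=np.load("pics/w6.npz"); M=c["M"]
g=cv2.cvtColor(c["frame"],cv2.COLOR_RGB2GRAY)
H=[]
for u,v in((197,85),(199,139),(291,116)):
    p=g[v-9:v+10,u-9:u+10]; m=(p<110).astype(np.uint8)
    k,l,st,ce=cv2.connectedComponentsWithStats(m); i=l[9,9] ; print(i,st[i],end=' ')
    q=ce[i]+[u-9,v-9]; P=onz(c,*q,.023,M); H.append(P); print(q.round(1),P.round(4))
H=np.array(H)[:,:2]; mid=(H[0]+H[1])/2; d=H[2]-mid
print("len",np.linalg.norm(d),np.linalg.norm(H[0]-H[1]),"yaw",np.arctan2(-d[0],d[1]),np.arctan2(*(H[1]-H[0])[::-1]),"centre",mid+d/2)
W=[(.5089,.2188),(.5611,.2365),(.5026,.3212)];W=np.array(W); mid=(W[0]+W[1])/2; d=W[2]-mid
print("housing",np.linalg.norm(d),"yaw",np.arctan2(-d[0],d[1]),np.arctan2(*(W[1]-W[0])[::-1]),"centre",mid+d/2)
# hasp angle
for u,v in ((282,258),): print(onz(c,u,v,.12,M))
E
```

```text
[ 0.59729782 -0.08509531  0.23463903] [[0.0077, 0.2239, 0.9746], [-0.005, 0.9746, -0.2238], [-1.0, -0.0031, 0.0086]]
1 [ 6  5  7  8 46] [196.9  84.9] [ 0.4826 -0.1475  0.023 ]
1 [ 6  6  7  7 39] [198.9 138.9] [ 0.5367 -0.162   0.023 ]
1 [ 5  5  7  8 42] [290.  115.7] [ 0.535  -0.0582  0.023 ]
len 0.09982119309875327 0.05609648796893802 yaw -0.25690241563136296 -0.26242105496117263 centre [ 0.52233853 -0.10647754]
housing 0.09900183079115253 yaw 0.33340950541282394 0.3269140196954005 centre [0.5188   0.274425]
[ 0.65318462 -0.09466834  0.12      ]
```

```bash
python3 -m pendant '[[-1,-0.2,0,-0.12],[-2,-0.4,0,-0.24],[-3,-0.7,0,-0.36],[-4,-1,0,-0.48],[-5,-1.3,0,-0.6],[-6,-1.6,0,-0.72],[-7,-2,0,-0.84],[-7.5,-2.1,0,-0.96],[-7.5,-2.1,0,-1.08],[-7.5,-2.1,0,-1.2]]' 7 && python3 -m pendant '[[0,0,0,-0.12],[0,0,0,-0.24],[0,0,0,-0.36],[0,0,0,-0.39],[0,0,0,-0.39],[0,0,0,-0.39]]' 5
python3 - <<'E'
from h import *
from plant import arm,camera
s=arm.observe();c=camera("wrist"); M=wristM(s,c); np.savez("pics/w7.npz",M=M,**c); cv2.imwrite(f"pics/w7.png",c["frame"][:,:,::-1]); print(s["dq"].round(3),s["joints"].round(3))
Rm=R.from_rotvec(s["eef_rot"]).as_matrix(); print(s["ee_pos"],Rm.round(4).tolist(),np.arctan2(Rm[1,1],Rm[0,1]))
E
```

```text
time_s: 7.78
ee_pos: [0.5225, -0.1061, 0.2345]
eef_rot: [1.099, 1.268, -1.112]
force: [0.9, -0.1, -0.6]
gripper_width: 0.0699
time_s: 8.28
ee_pos: [0.5227, -0.1061, 0.2343]
eef_rot: [1.382, 1.079, -1.398]
force: [0.3, -0.5, 0.9]
gripper_width: 0.0499
[ 0.001 -0.003  0.002  0.    -0.    -0.011] [-0.24   0.091  2.056 -0.01   0.999  0.015]
[ 0.5226884  -0.10608393  0.23430597] [[-0.006, 0.9691, -0.2466], [-0.007, -0.2467, -0.9691], [-1.0, -0.0041, 0.0083]] -0.24924956034579013
```

View pics/w7.png

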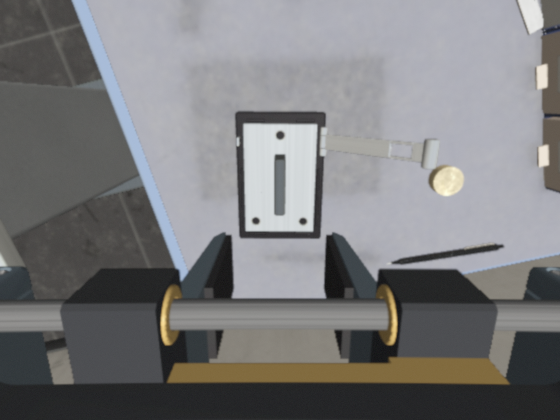

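```bash
cat > holes.py <<'E'
from h import *
def holes(c,M,seeds,z,thr=110,w=11):
    g=cv2.cvtColor(c["frame"],cv2.COLOR_RGB2GRAY); H=[]
    for u,v in seeds:
        p=g[v-w:v+w+1,u-w:u+w+1]; m=(p<thr).astype(np.uint8)
        k,l,st,ce=cv2.connectedComponentsWithStats(m)
        i=min(range(1,k),key=lambda j:np.hypot(*(ce[j]-w))+ (1e3 if st[j,4]<12 else 0))
        q=ce[i]+[u-w,v-w]; H.append(onz(c,*q,z,M)); print(q.round(1),st[i,2:],H[-1].round(4))
    return np.array(H)[:,:2]
def pose(H):
    mid=(H[0]+H[1])/2; d=H[2]-mid; e=H[1]-H[0]
    y1=np.arctan2(-d[0],d[1]); y2=np.arctan2(e[1],e[0])
    print("len",np.linalg.norm(d).round(4),np.linalg.norm(e).round(4),"yaw",y1.round(4),y2.round(4),"centre",(mid+d/2).round(4))
E
python3 - <<'E'
from holes import *
c=np.load("pics/w7.npz"); pose(holes(c,c["M"],[(256,221),(303,221),(280,135)],.023))
# handle bar at z=.064 top
print(onz(c,279.5,185,.064,c["M"]))
P=pts(c,c["M"]); h=(P[...,2]>.055)&(P[...,2]<.075)&(np.hypot(P[...,0]-.522,P[...,1]+.106)<.05); print(h.sum(),P[h].mean(0))
E
```

```text
[255.5 220.4] [ 6  6 31] [ 0.4829 -0.1475  0.023 ]
[302.6 220.7] [ 6  6 29] [ 0.5369 -0.1616  0.023 ]
[279.8 134.9] [ 7  7 40] [ 0.5352 -0.0582  0.023 ]
len 0.0996 0.0558 yaw -0.2567 -0.2546 centre [ 0.5226 -0.1064]
[ 0.52346652 -0.10340512  0.064     ]
662 [ 0.52298413 -0.10467198  0.06395069]
```

```bash
python3 -m pendant '[[0,0,-3,-0.006],[0,0,-7,-0.006],[0,0,-11,-0.006],[0,0,-14.5,-0.006],[0,0,-17,-0.006],[0,0,-18.8,-0.006],[0,0,-19.5,-0.006],[0,0,-19.6,-0.006],[0,0,-19.6,-0.006]]' 5
python3 - <<'E'
from h import *
from plant import arm,camera
c=camera("wrist");  cv2.imwrite(f"pics/w8.png",c["frame"][:,:,::-1])
E
```

```text
time_s: 9.08
ee_pos: [0.523, -0.1061, 0.0387]
eef_rot: [1.386, 1.076, -1.402]
force: [0.9, -0.6, -0.1]
gripper_width: 0.0502
```

View pics/w8.png

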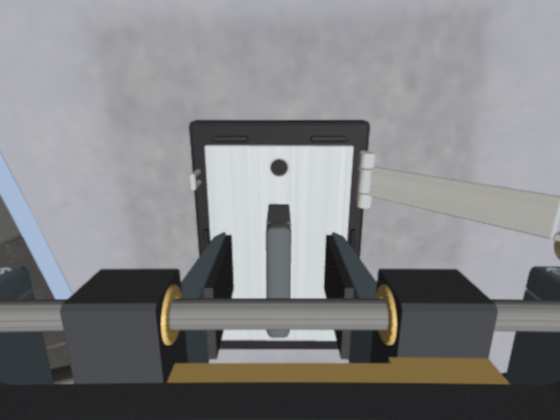

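Handle centred between the fingers (bar at column 279, fingers 228/331). Close.

```bash
python3 -m pendant '[[0,0,0,0],[0,0,0,0],[0,0,0,0],[0,0,0,0],[0,0,0,0],[0,0,0,0],[0,0,0,0],[0,0,0,0],[0,0,0,0]]' 0.6 && python3 -m pendant '[[0,0,0.3,0],[0,0,0.6,0],[0,0,1,0],[0,0,1.5,0],[0,0,2,0],[0,0,3,0],[0,0,4,0],[0,0,4,0],[0,0,4,0]]'
python3 - <<'E'
from h import *
from plant import arm,camera
s=arm.observe();print(s["force"],s["torque"],s["gripper_width"])
c=camera("wrist");  cv2.imwrite(f"pics/w9.png",c["frame"][:,:,::-1])
E
```

```text
time_s: 9.88
ee_pos: [0.5234, -0.1062, 0.0395]
eef_rot: [1.386, 1.075, -1.401]
force: [-1.4, 0.4, 6.2]
gripper_width: 0.0123
time_s: 10.63
ee_pos: [0.5239, -0.1064, 0.0804]
eef_rot: [1.387, 1.073, -1.4]
force: [0.6, 0.6, -1.7]
gripper_width: 0.0115
[ 0.59902139  0.56529052 -1.74791737] [-0.07582832  0.07924283 -0.01084044] 0.011510303995813646
```

View pics/w9.png

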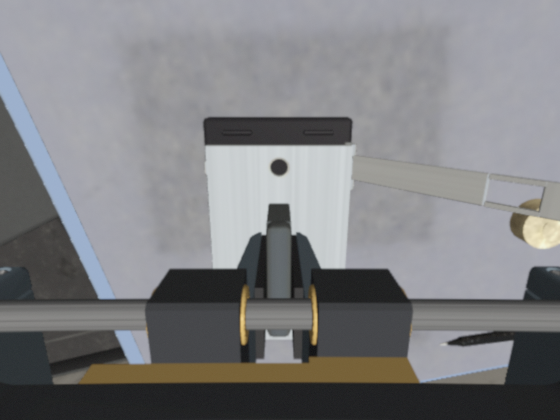

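```bash
python3 -m pendant '[[0,0,2,0],[0,0,5,0],[0,0.5,8,0.02],[0,2,9,0.06],[0,4.5,9,0.12],[0,7.5,9,0.18],[0,10.5,9,0.24],[0,13.5,9,0.3],[0,16.5,9,0.36],[0,19.5,9,0.42]]' && python3 -m pendant '[[0,3,0,0.05],[0,6,0,0.1],[0,9,0,0.13],[-0.2,12,0,0.15],[-0.4,15,0,0.166],[-0.5,17,0,0.166],[-0.5,18.2,0,0.166],[-0.5,18.6,0,0.166],[-0.5,18.6,0,0.166],[-0.5,18.6,0,0.166]]'
python3 - <<'E'
from h import *
from plant import arm,camera
s=arm.observe();Rm=R.from_rotvec(s["eef_rot"]).as_matrix(); print(s["ee_pos"],Rm.round(4).tolist(),np.arctan2(Rm[1,1],Rm[0,1]))
E
```

```text
time_s: 11.52
ee_pos: [0.523, 0.0901, 0.1694]
eef_rot: [1.077, 1.279, -1.09]
force: [1.5, 0.3, -1.6]
gripper_width: 0.0118
time_s: 12.35
ee_pos: [0.5179, 0.2753, 0.1691]
eef_rot: [0.953, 1.344, -0.965]
force: [0.1, -0.2, -2.0]
gripper_width: 0.012
[0.51791708 0.27527878 0.16911155] [[-0.0004, 0.9448, 0.3277], [-0.0091, 0.3277, -0.9447], [-1.0, -0.0034, 0.0084]] 0.33385396895847896
```

```bash
python3 -m pendant '[[0.15,-0.07,-1,0],[0.15,-0.07,-2.5,0],[0.15,-0.07,-4,0],[0.15,-0.07,-5.5,0],[0.15,-0.07,-6.2,0],[0.15,-0.07,-6.4,0],[0.15,-0.07,-6.4,0],[0.15,-0.07,-6.4,0]]'
python3 - <<'E'
from h import *
from plant import arm,camera
s=arm.observe();print(s["ee_pos"])
c=camera("wrist"); np.savez("pics/w10.npz",M=wristM(s,c),**c);  cv2.imwrite(f"pics/w10.png",c["frame"][:,:,::-1])
c=camera("top"); np.savez("pics/top10.npz",**c);crop(c,"pics/t10c.png",170,190,120,100,6)
c=camera("side"); np.savez("pics/side10.npz",**c);crop(c,"pics/s10c.png",170,130,120,100,6)
E
```

```text
time_s: 13.02
ee_pos: [0.5198, 0.2744, 0.1056]
eef_rot: [0.953, 1.343, -0.965]
force: [0.2, 0.4, -0.7]
gripper_width: 0.0117
[0.51983002 0.27440466 0.10555762]
```

View pics/w10.png

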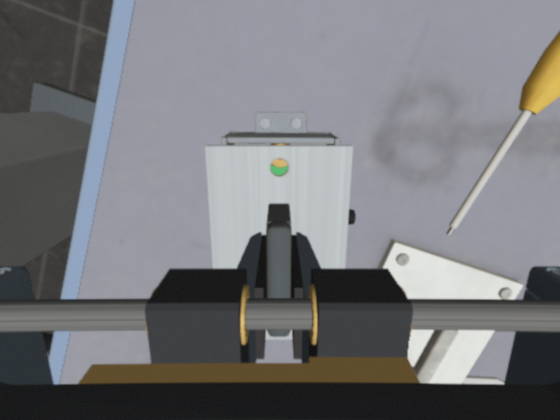

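View pics/t10c.png

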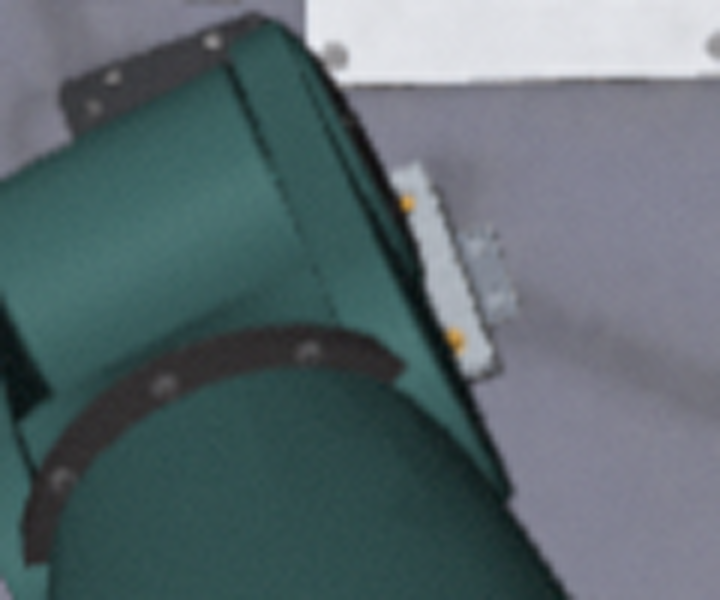

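View pics/s10c.png

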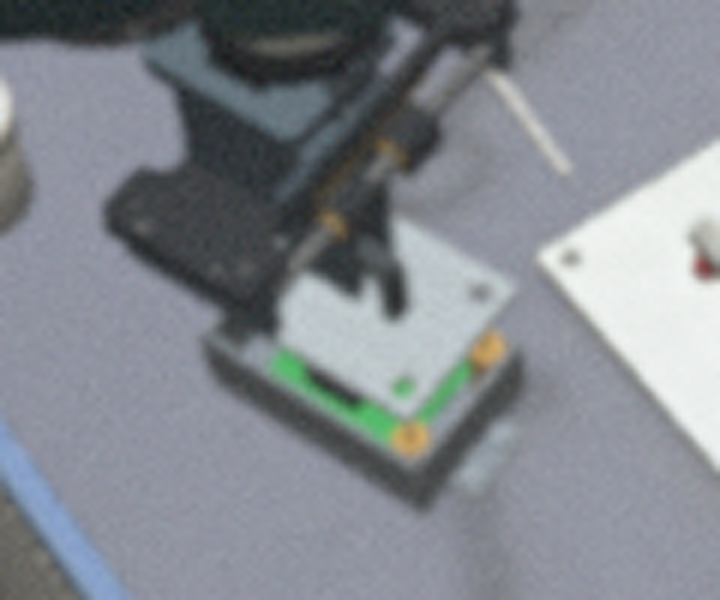

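```bash
python3 -m pendant '[[0,0,-0.6,0],[0,0,-1.3,0],[0,0,-2,0],[0,0,-2.5,0],[0,0,-2.8,0],[0,0,-2.9,0],[0,0,-2.9,0],[0,0,-2.9,0],[0,0,-2.9,0]]'
python3 - <<'E'
from h import *
from plant import arm,camera
s=arm.observe();print(s["ee_pos"],s["force"])
c=camera("wrist"); np.savez("pics/w11.npz",M=wristM(s,c),**c);  crop(c,"pics/w11.png",190,90,190,130,4)
c=camera("top"); np.savez("pics/top11.npz",**c);crop(c,"pics/t11c.png",220,205,50,60,10)
c=camera("side"); np.savez("pics/side11.npz",**c);crop(c,"pics/s11c.png",190,150,80,70,8)
E
```

```text
time_s: 13.92
ee_pos: [0.52, 0.2748, 0.0771]
eef_rot: [0.954, 1.343, -0.964]
force: [0.2, -0.6, -1.5]
gripper_width: 0.012
[0.52004602 0.27479613 0.07710452] [ 0.19060914 -0.60830576 -1.51963324]
```

View pics/w11.png

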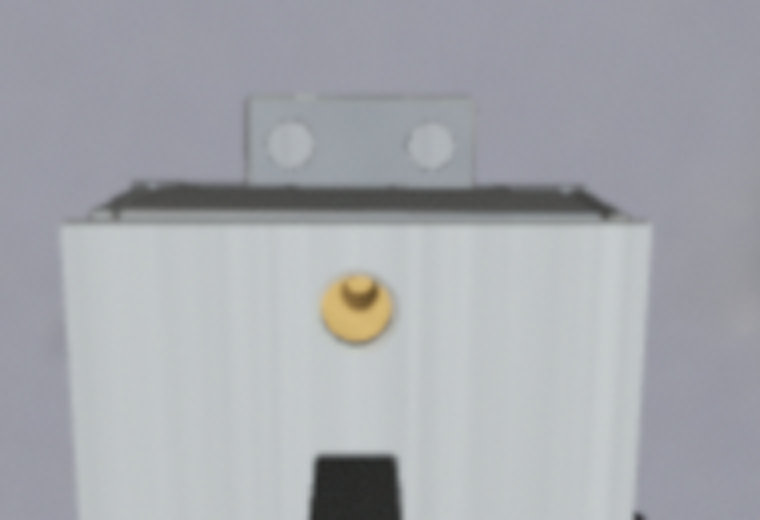

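View pics/t11c.png

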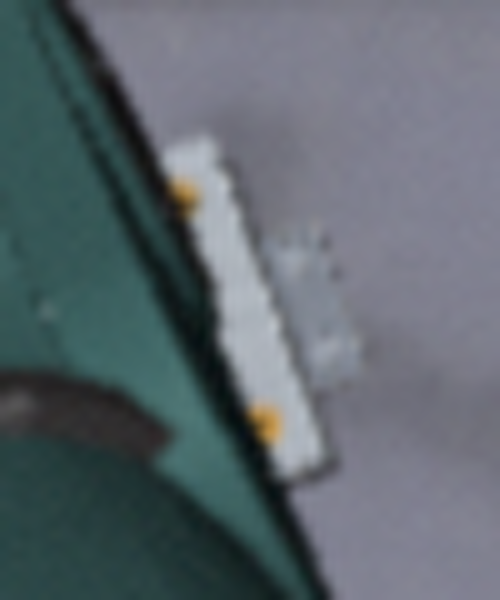

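View pics/s11c.png

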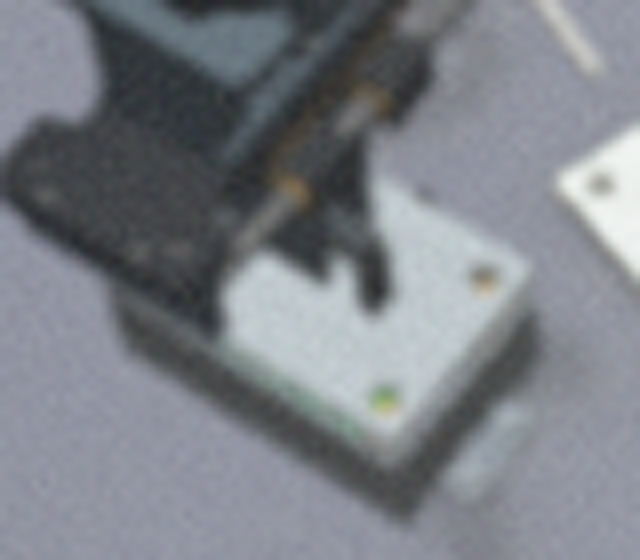

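```bash
python3 - <<'E'
from holes import *
c=np.load("pics/w11.npz"); M=c["M"]
# crop coords -> pixel: (p+.5)/4-.5+origin
f=lambda a,b:((a+.5)/4-.5+190,(b+.5)/4-.5+90)
a=onz(c,*f(357.5,309),.0605,M); b=onz(c,*f(360,292),.045,M)
print("cover hole2",a,"thread",b,"diff mm",(b-a)[:2]*1e3)
# top/side predictions: hole2 tilt; side: hole centres of cover
P=pts(c,M)
z=[P[150:158,u,2].mean() for u in (215,240,300,340)]; print("plate z",z, [P[v,250,2] for v in (148,155,165,180,200)])
s=np.load("pics/side11.npz")
# reference in side view, from start image: brass boss centres & cover holes now
s0=np.load("pics/side0.npz"); t0=np.load("pics/top0.npz")
for n,c0 in(("side",s0),("top",t0)):
    print(n,[proj(c0,onz(c0,*q,.045)+0).round(1) for q in ([(238,202.5)] if n=="side" else [(246.1,247.7)])])
E
```

```text
cover hole2 [0.50381566 0.32160994 0.0605    ] thread [0.5042577  0.32149787 0.045     ] diff mm [ 0.44203743 -0.11206948]
plate z [np.float64(0.061024824143839695), np.float64(0.06169408200503769), np.float64(0.06181135788645494), np.float64(0.06135969443674169)] [np.float64(0.24786535371727383), np.float64(0.060417317986236174), np.float64(0.06103363728293254), np.float64(0.06023564150090713), np.float64(0.06109656860462567)]
side [array([238. , 202.5])]
top [array([246.1, 247.7])]
```

```bash
python3 - <<'E'
from holes import *
s=np.load("pics/side11.npz"); t=np.load("pics/top11.npz")
for n,c,pp in(("side",s,[((484,273),8,190,150,(238.0+11.9,187.8)),((385,396),8,190,150,(238.0,202.5))]),("top",t,[((186,195),10,220,205,(238.1,225.6)),((266,425),10,220,205,(246.1,247.7))])):
    for (a,b),k,ox,oy,q in pp:
        u=((a+.5)/k-.5+ox,(b+.5)/k-.5+oy)
        A=onz(c,*u,.0605); B=onz(c,*q,.045); print(n,np.round(u,1),A.round(4),B.round(4),"boss-cover mm",((B-A)*1e3)[:2].round(1))
    crop(c,f"pics/z{n}.png",225,170,45,40,14) if n=="side" else crop(c,f"pics/z{n}.png",230,215,25,35,16)
E
```

```text
side [250.1 183.7] [0.5626 0.2358 0.0605] [0.5595 0.2337 0.045 ] boss-cover mm [-3.1 -2.1]
side [237.7 199.1] [0.51   0.2168 0.0605] [0.5087 0.2156 0.045 ] boss-cover mm [-1.3 -1.2]
top [238.2 224. ] [0.5648 0.2349 0.0605] [0.5627 0.2363 0.045 ] boss-cover mm [-2.1  1.5]
top [246.2 247. ] [0.5108 0.2172 0.0605] [0.5101 0.2184 0.045 ] boss-cover mm [-0.7  1.2]
```

View pics/zside.png

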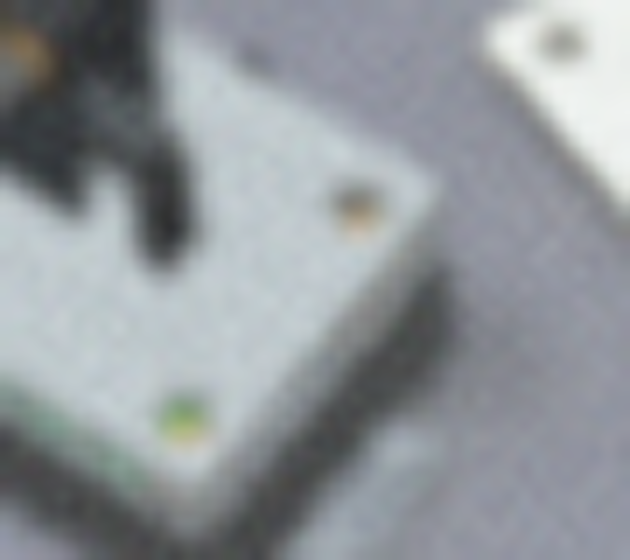

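View pics/ztop.png

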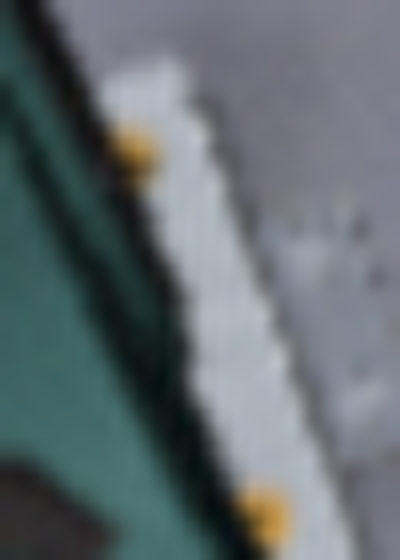

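```bash
python3 - <<'E'
from holes import *
for e in ([1.386,1.075,-1.401],[.954,1.343,-.964]):
    Rm=R.from_rotvec(e).as_matrix(); print("toolyaw",np.arctan2(Rm[1,1],Rm[0,1]))
c=np.load("pics/w11.npz"); M=c["M"]
g=cv2.GaussianBlur(cv2.cvtColor(c["frame"],cv2.COLOR_RGB2GRAY).astype(np.float32),(0,0),.7)
def edge(u0,u1,v0,v1,z,sign,name):
    d=np.diff(g,axis=0)*sign; L=[]
    for u in range(u0,u1):
        col=np.clip(d[v0:v1,u],0,None); i=int(col.argmax()); a=max(i-1,0); w=col[a:i+2]
        if w.max()<5: continue
        L.append(onz(c,u,v0+a+.5+(w*np.arange(len(w))).sum()/w.sum(),z,M)[:2])
    L=np.array(L)
    vx,vy,x0,y0=cv2.fitLine(L.astype(np.float32),cv2.DIST_HUBER,0,1e-3,1e-4).ravel()
    if vx<0: vx,vy=-vx,-vy
    print(name,len(L),"yaw",np.arctan2(vy,vx).round(4),"pt",x0.round(4),y0.round(4))
edge(212,345,142,150,.0605,1,"plate +y edge")
edge(253,307,110,118,.003,-1,"bracket edge (bright->?)")
edge(253,307,110,118,.003,1,"bracket edge2")
edge(232,330,131,140,.045,-1,"housing outer rim dark")
edge(225,340,138,145,.045,1,"rim inner")
E
```

```text
toolyaw -0.25445891672200394
toolyaw 0.3338884233239698
plate +y edge 133 yaw 0.3316 pt 0.4948 0.3324
bracket edge (bright->?) 4 yaw 0.3552 pt 0.4996 0.3491
bracket edge2 10 yaw 0.3459 pt 0.5068 0.35
housing outer rim dark 98 yaw 0.3212 pt 0.4977 0.3356
rim inner 115 yaw 0.3289 pt 0.5112 0.3365
```

```bash
python3 -m pendant '[[0,0,-0.05,-0.002],[0,0,-0.05,-0.002],[0,0,-0.05,-0.002],[0,0,-0.05,-0.002],[0,0,-0.05,-0.002],[0,0,-0.05,-0.002]]'
python3 - <<'E'
from h import *
from plant import arm,camera
s=arm.observe();print(s["ee_pos"],s["force"],abs(s["dq"]).max())
c=camera("wrist"); np.savez("pics/w12.npz",M=wristM(s,c),**c);  crop(c,"pics/w12.png",190,90,190,130,4)
c=camera("top"); cv2.imwrite("pics/t12.png",c["frame"][:,:,::-1])
E
```

```text
time_s: 14.57
ee_pos: [0.52, 0.2748, 0.0766]
eef_rot: [0.955, 1.342, -0.966]
force: [0.7, 0.0, -2.4]
gripper_width: 0.0117
[0.52000294 0.27476407 0.0766173 ] [ 0.66548611  0.02882241 -2.42351652] 0.0013578435561957393
```

View pics/w12.png

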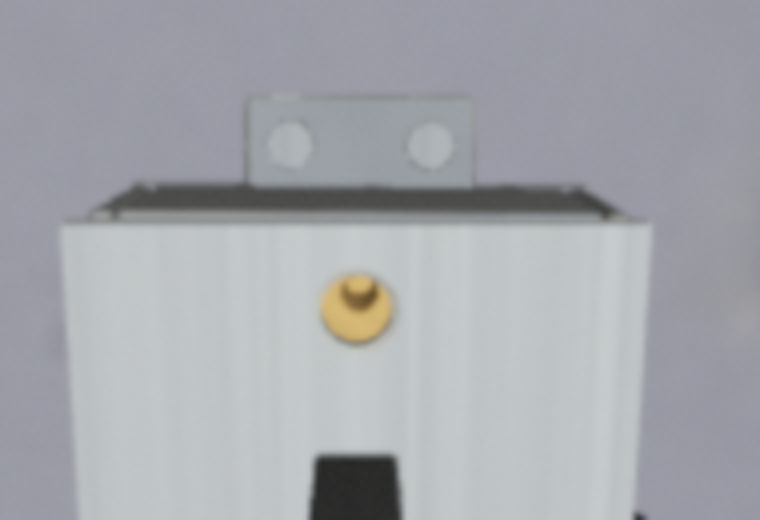

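View pics/t12.png

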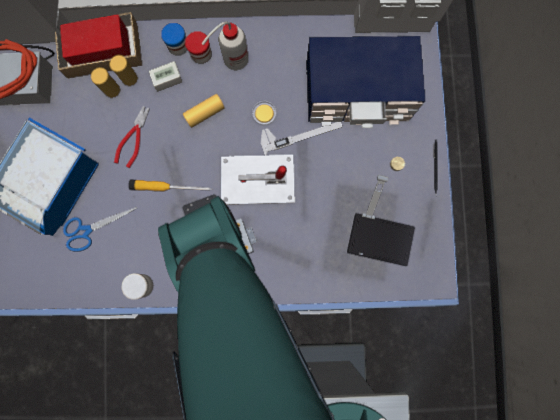

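The picture shows the hasp still open (strap from 371,215 to 382,180), with the weight (398,163), jar (134,286) and screwdriver (170,187) where they were. The cover is still, so I'm handing it in.

```bash
python3 -c "
from plant import job_done; print(job_done())"
```

```text
the job is handed in; nothing more can be done
None
```

I swung the hasp back to about 2.3 rad and released it, and it stayed open. Only then did I lift the cover by its handle. I turned it to match the housing and handed the job in after about 14.6 s with the arm holding it still there.

**Last checks:**
- **Height:** the underside is about 10 mm above the rim by arm pose; a depth reading just before the last 0.5 mm lowering agreed within about 1 mm.
- **Angle:** the cover and housing agree within about 0.003 rad about the vertical axis. The tool leans about 0.01 rad, but the cover was level when I gripped it.
- **Hole 2:** the wrist camera shows it about 0.5 mm from its threaded hole.
- **Contact and stillness:** the force reading matches the cover's weight, so nothing else appears to be touching it. The arm was at rest.
- **Other items:** the final top view shows the jar, the weight and the screwdriver where they started.

**Where checks disagreed:** holes 0 and 1 could only be seen coarsely, at over 2 mm per pixel and partly hidden. The top and side cameras suggested 1.4–3.7 mm of offset there, and they disagreed with each other in y. I relied on the wrist camera and the angle match, so holes 0 and 1 are less certain than hole 2.

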